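# Fit the dicing kit to the food processor

### The arm

A 7-joint arm with a two-finger parallel gripper is mounted at the origin on a cart in front of the work surface, level with it; the furniture and walls round the work are solid. World frame = base frame: x ahead of the robot, y to its left, z up, the work surface at z = 0. Lengths are in m, angles in rad, forces in N, time in s.
With the tool pointing down it reaches from about 0.4 to 0.85 m from the base axis. Payload 4.5 kg.
Tool frame: the origin (TCP) lies where the fingers leave the gripper's body, on its centre line; the fingertips stand 64 mm ahead of it and the grasp point (between the pads) lies 45 mm ahead of it; z points along the fingers, y is the line along which they close (so a half turn about z gives the same grasp; the last joint's range is limited). The gripper opens to 88 mm and grips with 3 to 60 N. Pads are 18 mm wide; open, the fingers measure 123 mm over their backs; the gripper's body (75 mm by 187 mm) begins 45 mm behind the grasp point.
Start: joints at [1.185, 0.689, -0.195, 1.565, 0.157, 0.902, -0.215], TCP at [0.255, -0.571, 0.303] pointing down, gripper open.
Joint ranges: [-3.01, 3.01], [-0.46, 2.08], [-1.47, 1.51], [0.13, 2.56], [-1, 4.14], [0.04, 2.09], [-2.66, 2.66]. Speed limits (rad/s): [2.57, 2.57, 3.14, 3.14, 3.14, 3.14, 3.14].

### API

Orientations are given as a unit quaternion [x, y, z, w].
In Python, from plant import r gives the robot as it stands.
- The arm moves only by the tool play_rows, never from a script. Its arguments are lists of equal length, an entry for each row: "translation": the shift along the tool's x, y, z in m, a list of three; "delta_rot": the turn, a rotation vector about the tool's x, y, z in degrees, a list of three; "grip": the opening, from -1 (shut) to 1 (fully open). In form: {"translation": [[x, y, z], ...], "delta_rot": [[rx, ry, rz], ...], "grip": [grip, ...]}. A call has 1 to 20 rows; each row shifts and turns the commanded pose from where the row before left it, along the tool's axes as they then stand; what a row does not reach is not made up. A row lasts 1/8 s, in which the tool goes at most 62.5 mm and 10.7 degrees, less where a joint would pass 70% of its speed; a pose out of reach is approached as far as the arm can. A call with a gripper value outside its range is refused whole. The fingers move at their own pace and stop on an object; "squeeze" is the grip in N (left out, the last holds). Time passes only in rows, so rows that do not move let the fingers close. It gives the time, the measured TCP pose, the force, the opening and the grip force at its end, in the units of the state.
- r.get_state(): the state, without advancing time (a new reading comes with each control period).
- r.snapshot(name): name is "scene" or "side" or "wrist"; returns the picture (420x560x3 uint8, blue, green, red); there is no depth.
- r.get_calibration(name): a dict with "intrinsics" (3x3 intrinsics, pixels), "k1" (the pictures are not rectified: a ray, as slopes to the right and down, at radius r is drawn at 1 + k1 r^2 times it, then the intrinsics apply), "eye" and "rotation" of the camera in the world. Camera axes: x right, y up, looking along -z (the intrinsics and any distortion apply to the point x, -y, -z); pixel columns grow to the right and rows downward; lengths in m; the calibration is good to about 2 mm. A picture is of the moment at which its call begins: read the wrist's pose just before it. get_calibration takes no time and is no camera call; for the wrist camera it gives the pose at the moment of the call.
- r.finish_job(): hands the job in; it is judged then, once.
Trained networks look in the newest picture that a camera, given by its name, has taken for a name from the list of things; names that differ only in an ending like _2 or _b are one class to them, and where a whole thing is asked for, a point or a joint stands for the part that bears it (a point fixed in the world has none). Each returns a list of dicts, best first, with "confidence" (0 to 1); they miss things now and then, are a little off and sometimes report something else, mostly with a low value. They report only what shows in the picture. A call takes as long as a camera call.
- r.look_for(camera, target): "point" ([x, y, z] in m, in world coordinates, good to about 4 mm: the middle of the surface that is visible of it).
- r.silhouettes(camera, target): "pixels" (420x560 bool, what is visible of it).
The state is a dict: "clock": time; "q": joint angles; "qd": joint speeds; "joint_torque": joint torques, N m; "tool_pos": TCP position; "eef_rot": TCP orientation; "contact_force": force on the tool from outside, world axes, zero at the start; "moment": the same for the moment, N m; "opening": opening from 0.0 (shut) to 1.0 (fully open); "finger_force": force on a finger pad.
Only numpy, scipy, OpenCV 4.12 (cv2) and the standard library are available. Lean on these libraries where they do the work, as an engineer would, in place of code of your own. Each camera call takes 0.05 s, during which the arm holds its last target. There are 200 camera calls.

### The job

Get the food processor ready for dicing: set the dicing grid in the bowl with its lugs fully down in the slots of the rim, then put the slicing disc on the drive spindle above it, feeling for the angle at which it drops over the keys, until it sits fully home. Lower and turn the parts gently and never force them (a light press of a few newtons is enough, never more than 40); let go of both, and leave everything else on the worktop where it is.

Things in the scene. Friction and masses are not known exactly. Their poses are not given: they have to be found in the camera images.
- processor: Food processor, lid off, fixed. White motor base 190x190 mm, 75 mm high, steel dial on its front (-x); on it a clear round bowl, 156 mm outside, rim top 144 mm above the worktop, loop handle on its +y side out to 115 mm from the axis. Hollow below. Origin: on the bowl's axis at worktop level, z up.
- bowl_ledge (a point): Point on the bowl's axis at the height of the ledge inside the rim, 130 mm above the worktop, 14 mm below the rim top. Ledge 132 to 143 mm across; rim bore above it 143 mm. Axes as the processor's. The grid is home when its underside rests here, its x axis along this x axis.
- wide_slot (a point): Middle of the rim's wide slot: 75 mm from the axis along the processor's +x, at rim top (z 144 mm). 22.5 mm wide, 14 mm deep down to the ledge, open above, inward and outward. Two more slots, 12.5 mm wide and as deep, lie at +120 and -120 degrees from it about the axis. The grid's lugs have 1.25 mm play each side.
- spindle_tip (a point): Tip of the white drive spindle on the bowl's axis, 181 mm above the worktop. Below it a round nose: 4 mm thick here, 10.8 mm from 177 down to 171 mm. This point's axes are the processor's, not the spindle's.
- spindle_keys (a point): On the spindle's axis, 171 mm up: top of its cross of four keys (two crossed bars 7 mm thick, 30 mm long, the top 2 mm tapering to 5 by 28 mm) that reaches down to the shoulder of the 30 mm round shaft at 155 mm. The cross was left at any angle, NOT reported (this point's axes are the processor's); it repeats every 90 degrees. The motor holds it stiffly: it turns only under some 0.15 N m.
- dicing_grid: Dicing grid, 0.1 to 0.21 kg: white ring 140 mm outside, 124 inside, 22 high; steel blades in a sector (+-37 degrees) on its +x side, a 10 mm spoke on -x, open windows on +y and -y. Lugs out to 77 mm from the axis, 14 mm high from the underside: one 20 mm wide on +x, two 10 mm wide at +-120 degrees. Origin: centre of the underside, z up, lying flat.
- grid_collar (a point): Centre of the top of the grid's square collar, 22 mm above its underside, level with the ring. 46x46 mm outside, 36x36 mm open inside (the spindle passes). Its +y and -y faces stand free in the windows, 39 mm from collar to ring: grip it there, 46 mm wide, closing along the grid's y.
- slicing_disc: Slicing disc, 0.15 to 0.29 kg: steel disc 124 mm across, 4 mm thick, knife on top, black square hub 40x40 mm (faces across x and y) up to 33 mm. Origin: centre of the underside, z up, lying flat, hub up. Home: underside on the spindle's shoulder, 155 mm above the worktop, 3 mm clear of the grid; any of four quarter turns is right.
- disc_socket (a point): Mouth of the hub's socket, at the disc's origin. A cross along the disc's x and y, slots 9 mm wide, 32 mm long, 28 mm deep (1 mm play each side on the keys). The spindle's nose enters first and centres it. Until the slots meet the keys the disc stands on the cross, 16 mm too high; turned to the right angle it drops over them.
- apple: bystander: red apple, 72 mm, origin under its centre
- lemon: bystander: lemon, 76 x 56 x 55 mm, origin under its centre
- garlic: bystander: garlic bulb, 60 mm, origin under its centre
- peeler: bystander: blue-handled peeler, 170 x 25 x 18 mm, lying flat, origin under its centre, long along x
- tin: bystander: food tin, 76 mm wide, 58 mm high, origin under its centre

How it is judged:
On the way, in this order (a step that is already met when the one before it is completed fails the run):
1. the dicing grid sits home in the bowl, lugs down in the rim slots, and is let go (horizontal distance between dicing_grid and processor below 0.003 m and z of dicing_grid in the frame of processor between 0.127 and 0.1325 m and angle between the x axis of dicing_grid and the x axis of processor, either way round below 0.04 rad and angle between dicing_grid's own z axis and vertical below 0.04 rad and contact force between dicing_grid and the fingers below 0.3 N), for 0.2 s.
2. the slicing disc sits home on the spindle above the grid, keys engaged, and is let go (horizontal distance between each of dicing_grid, slicing_disc and processor below 0.003 m and z of dicing_grid in the frame of processor between 0.127 and 0.1325 m and angle between the x axis of dicing_grid and the x axis of processor, either way round below 0.04 rad and angle between dicing_grid's own z axis and vertical below 0.04 rad and z of slicing_disc in the frame of processor between 0.152 and 0.158 m and angle between slicing_disc's own z axis and vertical below 0.05 rad and contact force between slicing_disc and the fingers below 0.3 N), for 0.2 s.
At the end, for the whole second after the job is handed in: Grid on the ledge: origin within 2.5 mm of 130 mm above the processor's, 3 mm of its axis, x axes within 0.04 rad, level within 0.04 rad. Disc on the shoulder, keys in its hub: origin within 3 mm of 155 mm above, 3 mm of the axis, level within 0.05 rad. Both released and at rest (all of step 2 and contact force between dicing_grid and the fingers below 0.3 N and linear speed of each of dicing_grid, slicing_disc below 0.02 m/s); the robot touches nothing.
It fails at once if the dicing grid is forced against the processor (over 40 N) (contact force between dicing_grid and processor above 40 N).
It fails at once if the slicing disc is forced against the spindle or processor (over 40 N) (contact force between slicing_disc and processor above 40 N).
It fails at once if the slicing disc is pressed onto the dicing grid's blades (over 40 N) (contact force between slicing_disc and dicing_grid above 40 N).
It fails at once if a bystander is pushed out of its place (over 30 mm) (distance of any of apple, lemon, garlic, peeler, tin from where it was at the start of the episode above 0.03 m).
It also fails if it takes over 69 s, if anything falls off the work surface, if the arm or the gripper's body presses on something with over 40 N, if the wrist force passes 120 N, or if a joint passes its speed limit or range.

## Working session

There is one attempt and no reset: what is moved stays moved. The work goes in short steps, Python scripts to look and compute and a tool call to move; the robot and the scene stay as the last step left them, time stands still between calls to the robot, and variables do not carry over. Pictures are saved under pics/ and viewed, at most 10 in all, crops included, and the job is handed in when it is done.

Besides the shell and the picture viewer there is one more tool, called after "Call:" as name(argument=value, ...) on one line, values as JSON. play_rows: Moves the arm, as the interface text tells. Its arguments: {"type":"object","properties":{"translation":{"type":"array","items":{"type":"array","items":{"type":"number"}}},"delta_rot":{"type":"array","items":{"type":"array","items":{"type":"number"}}},"grip":{"type":"array","items":{"type":"number"}},"squeeze":{"type":"number"}},"required":["translation","delta_rot","grip"]}

```bash
ls; mkdir -p pics; cat > h.py <<'E'
import numpy as np, cv2
from scipy.spatial.transform import Rotation as R
from plant import r
def ray(cal,u,v):
    K=np.array(cal["intrinsics"]);k=cal["k1"]
    d=np.array([(u-K[0,2])/K[0,0],(v-K[1,2])/K[1,1]]);s=d.copy()
    for _ in range(30): s=d/(1+k*(s@s))
    w=np.array(cal["rotation"])@np.array([s[0],-s[1],-1.]); return np.array(cal["eye"]),w
def atz(cal,u,v,z):
    e,w=ray(cal,u,v); return e+w*(z-e[2])/w[2]
def proj(cal,P):
    K=np.array(cal["intrinsics"]);c=(np.atleast_2d(P)-np.array(cal["eye"]))@np.array(cal["rotation"])
    s=np.c_[c[:,0],-c[:,1]]/-c[:,2:3]; s=s*(1+cal["k1"]*(s**2).sum(1,keepdims=True))
    return np.c_[s[:,0]*K[0,0]+K[0,2],s[:,1]*K[1,1]+K[1,2]]
E
python3 - <<'E'
from h import *
for c in["scene","side"]:
    im=r.snapshot(c);cv2.imwrite(f"pics/{c}0.png",im)
    cal=r.get_calibration(c);print(c,cal)
    for t in["processor","dicing_grid","grid_collar","slicing_disc","spindle_tip","wide_slot","apple","lemon","garlic","peeler","tin"]:
        print(t,[(np.round(d["point"],3).tolist(),round(d["confidence"],2)) for d in r.look_for(c,t)[:2]])
print(r.get_state())
E
```

```text
pics
scene {'intrinsics': array([[414.14307401,   0.        , 280.48904095],
       [  0.        , 414.14307401, 210.53678406],
       [  0.        ,   0.        ,   1.        ]]), 'k1': 0.04427688357067424, 'eye': array([-0.36311032,  0.72818058,  0.65224487]), 'rotation': array([-0.24546747,  0.47860202,  0.7563244 , -0.37236974])}
processor [([0.453, 0.323, 0.082], 0.55)]
dicing_grid [([0.447, 0.013, 0.017], 0.92), ([0.457, 0.319, 0.079], 0.25)]
grid_collar [([0.445, 0.003, 0.02], 0.64)]
slicing_disc [([0.396, -0.278, 0.006], 0.97)]
spindle_tip [([0.454, 0.321, 0.081], 0.66)]
wide_slot [([0.455, 0.321, 0.083], 0.96)]
apple [([0.577, -0.022, 0.045], 0.67)]
lemon [([0.627, 0.047, 0.037], 0.76)]
garlic [([0.43, -0.155, 0.029], 0.78)]
peeler [([0.356, 0.291, 0.013], 0.89), ([0.576, -0.022, 0.044], 0.5)]
tin [([0.614, 0.47, 0.05], 0.87), ([0.446, 0.012, 0.016], 0.39)]
side {'intrinsics': array([[429.91909848,   0.        , 285.15747826],
       [  0.        , 429.91909848, 210.33999629],
       [  0.        ,   0.        ,   1.        ]]), 'k1': 0.01778327035281589, 'eye': array([ 0.54
[... 691 characters left out ...]
4,  0.68909587, -0.19460614,  1.56525017,  0.157307  ,
        0.90252734, -0.21509604]), 'qd': array([ 7.84564910e-04,  8.12098570e-05, -2.69987487e-04,  2.07237704e-04,
        1.21537237e-03,  1.00845063e-03,  6.43372925e-04]), 'joint_torque': array([-4.16565226e-04, -5.27503753e+01, -1.26672551e+00, -1.53747779e+01,
       -5.17731125e-02, -5.40467299e-04,  2.18432461e-05]), 'tool_pos': array([ 0.254778  , -0.57075127,  0.30275877]), 'eef_rot': array([9.78048028e-01, 2.08379587e-01, 1.56379309e-05, 4.95648234e-05]), 'contact_force': array([-0.16028794, -1.78467215, -0.29796379]), 'moment': array([-0.02536884, -0.0177913 , -0.02804944]), 'finger_force': 0.0, 'opening': 1.0027624486254338}
```

```bash
sed -i 's/np.array(cal\["rotation"\])/R.from_quat(cal["rotation"]).as_matrix()/g' h.py; python3 - <<'E'
from h import *
im=np.hstack([cv2.imread("pics/scene0.png"),cv2.imread("pics/side0.png")])
cv2.imwrite("pics/v1.png",cv2.resize(im,(800,300),interpolation=cv2.INTER_AREA))
cal=r.get_calibration("wrist");print(cal)
s=r.get_state();T=R.from_quat(s["eef_rot"]);print("cam in tool",T.inv().apply(cal["eye"]-s["tool_pos"]),(T.inv()*R.from_quat(cal["rotation"])).as_matrix().round(3))
print(T.as_matrix().round(3))
E
```

```text
{'intrinsics': array([[369.55708964,   0.        , 279.67156409],
       [  0.        , 369.55708964, 214.03689812],
       [  0.        ,   0.        ,   1.        ]]), 'k1': -0.041217797119154374, 'eye': array([ 0.31596729, -0.54334518,  0.38493784]), 'rotation': array([-0.11105184,  0.0723249 , -0.53944951,  0.83152319])}
cam in tool [ 6.70471940e-02 -7.61361037e-05 -8.21784102e-02] [[-0.     0.965  0.263]
 [ 1.    -0.     0.001]
 [ 0.001  0.263 -0.965]]
[[ 0.913  0.408  0.   ]
 [ 0.408 -0.913 -0.   ]
 [ 0.     0.    -1.   ]]
```

View pics/side0.png

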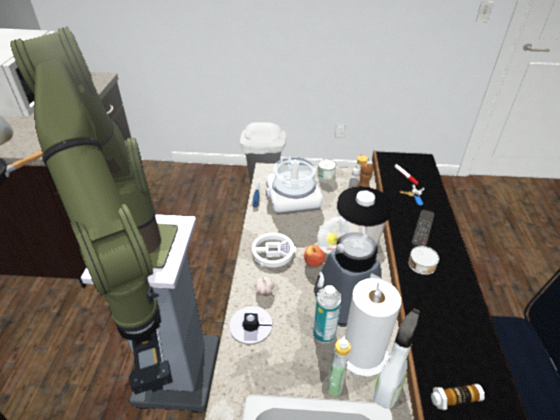

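View pics/scene0.png

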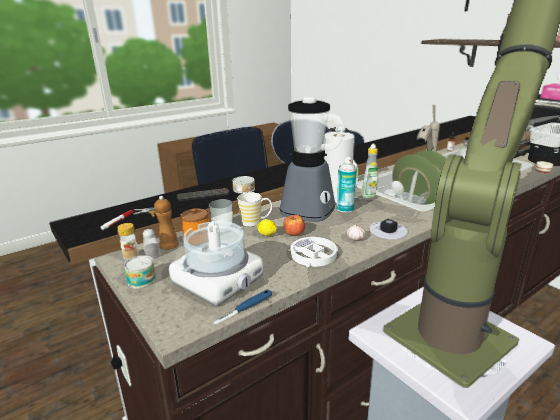

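Call:
play_rows(translation=[[0.04,-0.03,0],[0.042,-0.03,0],[0.042,-0.03,0],[0.042,-0.03,0],[0.042,-0.03,0],[0.042,-0.03,0],[0,0,0],[0,0,0]], delta_rot=[[0,0,0],[0,0,0],[0,0,0],[0,0,0],[0,0,0],[0,0,0],[0,0,0],[0,0,0]], grip=[1,1,1,1,1,1,1,1])

```text
clock: 2.2
tool_pos: [0.4094, -0.305, 0.3028]
eef_rot: [0.978, 0.208, -0.0, 0.0]
contact_force: [-0.2, -0.1, -0.5]
opening: 1.0
finger_force: 0.0
```

```bash
cat > look.py <<'E'
from h import *
import sys,json
tag=sys.argv[1]
cal=r.get_calibration("wrist");s=r.get_state();im=r.snapshot("wrist");cv2.imwrite(f"pics/{tag}.png",im)
np.savez(f"{tag}.npz",**{k:np.array(v) for k,v in cal.items()},tool=s["tool_pos"],rot=s["eef_rot"])
print(s["clock"],s["tool_pos"].round(4),R.from_quat(s["eef_rot"]).as_matrix().round(3).tolist())
for t in sys.argv[2:]:
    for d in r.look_for("wrist",t)[:2]: print(t,np.round(d["point"],3),round(d["confidence"],2),proj(cal,d["point"]).round(0))
E
python3 look.py disc slicing_disc garlic dicing_grid
```

```text
2.2 [ 0.4094 -0.305   0.3028] [[0.913, 0.407, -0.0], [0.407, -0.913, -0.001], [-0.001, 0.001, -1.0]]
slicing_disc [ 0.416 -0.296  0.001] 0.92 [[274. 171.]]
slicing_disc [ 0.44  -0.056  0.014] 0.16 [[54. 48.]]
garlic [ 0.441 -0.175  0.038] 0.65 [[162.  97.]]
dicing_grid [ 0.441 -0.054  0.017] 0.62 [[49. 46.]]
dicing_grid [ 0.419 -0.296  0.002] 0.15 [[276. 168.]]
```

Call:
play_rows(translation=[[0.03,-0.045,0],[0.03,-0.045,0],[0.03,-0.045,0],[0.03,-0.045,0],[0.03,-0.045,0],[0,-0.045,0],[0,0,0],[0,0,0]], delta_rot=[[0,0,0],[0,0,0],[0,0,0],[0,0,0],[0,0,0],[0,0,0],[0,0,0],[0,0,0]], grip=[1,1,1,1,1,1,1,1])

```text
clock: 3.4
tool_pos: [0.4369, 0.002, 0.3028]
eef_rot: [0.978, 0.208, 0.0, 0.0]
contact_force: [-0.1, 0.2, -0.1]
opening: 0.994
finger_force: 0.0
```

```bash
python3 look.py grid dicing_grid grid_collar
```

```text
3.4 [0.4369 0.002  0.3028] [[0.914, 0.406, 0.0], [0.406, -0.914, -0.001], [0.0, 0.001, -1.0]]
dicing_grid [ 0.459 -0.001  0.024] 0.77 [[292. 165.]]
grid_collar [ 0.458 -0.001  0.023] 0.88 [[291. 165.]]
```

Call:
play_rows(translation=[[0.027,-0.034,-0.01],[0.027,-0.034,-0.01],[0.027,-0.034,-0.01],[0.027,-0.034,-0.01],[0.027,-0.034,-0.01],[0.027,-0.034,-0.01],[0,0,0],[0,0,0]], delta_rot=[[0,0,0],[0,0,0],[0,0,0],[0,0,0],[0,0,0],[0,0,0],[0,0,0],[0,0,0]], grip=[1,1,1,1,1,1,1,1])

```text
clock: 4.55
tool_pos: [0.5017, 0.2538, 0.3622]
eef_rot: [0.978, 0.207, -0.001, 0.001]
contact_force: [0.5, -0.8, -0.0]
opening: 0.997
finger_force: 0.0
```

```bash
python3 look.py proc processor spindle_tip; python3 - <<'E'
import cv2,numpy as np
a=cv2.imread("pics/grid.png");b=cv2.imread("pics/disc.png")
cv2.imwrite("pics/v2.png",np.hstack([cv2.resize(a[60:300,160:440],None,fx=1.42,fy=1.42),cv2.resize(b[60:300,160:440],None,fx=1.42,fy=1.42)]))
E
```

```text
4.55 [0.5017 0.2538 0.3622] [[0.914, 0.406, -0.001], [0.406, -0.914, -0.002], [-0.001, 0.001, -1.0]]
processor [0.517 0.298 0.086] 0.78 [[244. 151.]]
processor [0.492 0.006 0.019] 0.31 [[457. 261.]]
spindle_tip [0.515 0.301 0.09 ] 0.96 [[240. 152.]]
```

View pics/v2.png

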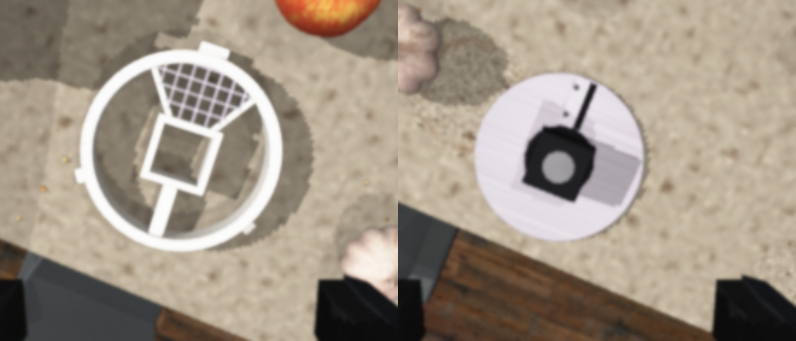

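View pics/proc.png

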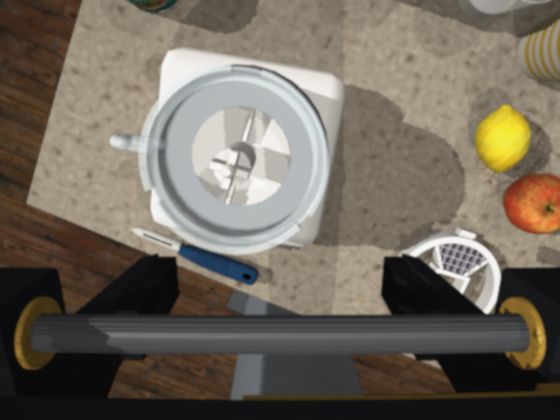

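```bash
cat > fit.py <<'E'
from h import *
from scipy.optimize import differential_evolution, minimize
def load(tag):
    d=np.load(tag+".npz"); return cv2.GaussianBlur(cv2.imread(f"pics/{tag}.png").astype(np.float32),(0,0),0.7).mean(2),dict(d)
def circ(rad,z,pol,n=120,gaps=()):
    a=np.linspace(0,2*np.pi,n,endpoint=False)
    for c,w in gaps: a=a[abs((a-c+np.pi)%(2*np.pi)-np.pi)>w]
    return np.c_[rad*np.cos(a),rad*np.sin(a),0*a+z],np.c_[np.cos(a),np.sin(a),0*a],0*a+pol
def seg(p,q,n_,z,pol,n=25):
    t=np.linspace(.05,.95,n)[:,None]; P=np.array(p)+(np.array(q)-np.array(p))*t
    return np.c_[P,0*t+z],np.tile([*n_,0.],(n,1)),np.full(n,float(pol))
def rect(h,z,pol,n=25):
    return [seg((h,-h),(h,h),(1,0),z,pol,n),seg((-h,-h),(-h,h),(-1,0),z,pol,n),seg((-h,h),(h,h),(0,1),z,pol,n),seg((-h,-h),(h,-h),(0,-1),z,pol,n)]
def cat(l): return [np.concatenate([x[i] for x in l]) for i in range(3)]
def fit(tag,model,x0,dx=.03,dyaw=.4,eps=.0012):
    # pol +1: bright inside (against normal), -1: bright outside, 0: either
    im,cal=load(tag); P,N,s=cat(model)
    def cost(v):
        c,q=np.cos(v[2]),np.sin(v[2]);M=np.array([[c,-q,0],[q,c,0],[0,0,1]])
        o=np.array([v[0],v[1],0]); vals=[]
        for e in(-eps,eps):
            uv=proj(cal,(P+N*e)@M.T+o).astype(np.float32)
            vals.append(cv2.remap(im,uv[None,:,0],uv[None,:,1],cv2.INTER_LINEAR)[0])
        d=np.clip(vals[0]-vals[1],-40,40); return -np.mean(np.where(s==0,abs(d),d*s))
    b=[(x0[0]-dx,x0[0]+dx),(x0[1]-dx,x0[1]+dx),(x0[2]-dyaw,x0[2]+dyaw)]
    o=differential_evolution(cost,b,seed=1,popsize=20,maxiter=150,tol=1e-8)
    return o.x,o.fun
G=[circ(.070,.022,1,gaps=((0,.17),(2.094,.1),(-2.094,.1))),circ(.062,.022,-1,gaps=((0,.7),(np.pi,.1))),*rect(.018,.022,-1),
   seg((.0,.023),(-.023,.023),(0,1),.022,1),seg((.0,-.023),(-.023,-.023),(0,-1),.022,1),seg((-.06,.005),(-.025,.005),(0,1),.022,1),seg((-.06,-.005),(-.025,-.005),(0,-1),.022,1),
   seg((.0705,.01),(.0765,.01),(0,1),.014,1,12),seg((.0705,-.01),(.0765,-.01),(0,-1),.014,1,12)]
D=[circ(.062,.004,1,gaps=()),*rect(.020,.033,-1)]
def draw(tag,models,v,out,crop,f):
    im=cv2.imread(f"pics/{tag}.png");cal=load(tag)[1];c,q=np.cos(v[2]),np.sin(v[2])
    x0,y0,x1,y1=crop; im=cv2.resize(im[y0:y1,x0:x1],None,fx=f,fy=f,interpolation=cv2.INTER_CUBIC)
    P=cat(models)[0]@np.array([[c,-q,0],[q,c,0],[0,0,1]]).T+[v[0],v[1],0]
    for u in proj(cal,P): cv2.circle(im,(int((u[0]+.5-x0)*f),int((u[1]+.5-y0)*f)),1,(0,0,255),-1)
    cv2.imwrite(f"pics/{out}.png",im); return im
E
python3 - <<'E'
from fit import *
g,c=fit("grid",G,(.459,0,.15));print("grid",g.round(4),np.degrees(g[2]),c)
d,c=fit("disc",D,(.415,-.297,.1));print("disc",d.round(4),np.degrees(d[2]),c)
A=draw("grid",G,g,"a",(160,60,440,300),1.42);B=draw("disc",D,d,"b",(160,60,440,300),1.42)
p=cv2.imread("pics/proc.png")[45:265,130:350]; p=cv2.resize(p,(560,560),interpolation=cv2.INTER_CUBIC)
cv2.imwrite("pics/v3.png",np.hstack([np.vstack([cv2.resize(A,(240,205)),cv2.resize(B,(240,205)),np.zeros((150,240,3),np.uint8)]),p]))
E
```

```text
grid [0.4528 0.0021 0.1054] 6.036948013648226 -39.34457234362242
disc [ 0.4139 -0.2955  0.0221] 1.2675564703239417 -30.166683227365667
```

View pics/v3.png

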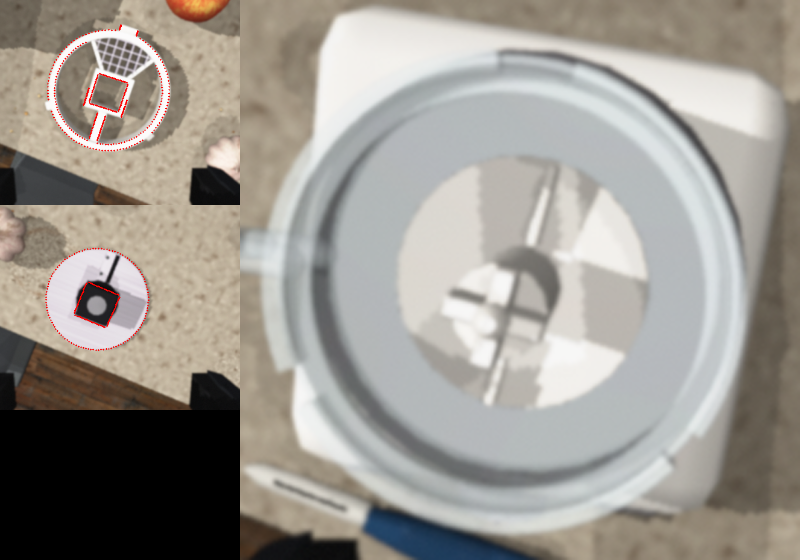

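```bash
cat >> fit.py <<'E'
def rad(a,h,r0=.072,r1=.0775,z=.144):
    c,s=np.cos(a),np.sin(a); o=[]
    for k in(1,-1):
        p=np.array([[r0,k*h],[r1,k*h]])@np.array([[c,s],[-s,c]]); n=np.array([0,k])@np.array([[c,s],[-s,c]])
        o.append(seg(p[0],p[1],n,z,0,20))
    return o
SL=rad(0,.01125)+rad(2.0944,.00625)+rad(-2.0944,.00625)
gp=((0,.17),(2.094,.1),(-2.094,.1))
RIM=[circ(.078,.144,0,200,gp+((1.57,.2),)),circ(.0715,.144,0,200,gp)]
b=.095
BASE=[seg((b,-.06),(b,.06),(1,0),.075,1,40),seg((-b,-.06),(-b,.06),(-1,0),.075,1,40),seg((-.06,-b),(.06,-b),(0,-1),.075,1,40)]
E
python3 - <<'E'
from fit import *
for n,m in(("rim+sl",RIM+SL),("rim",RIM),("base",BASE),("all",RIM+SL+BASE)):
    p,c=fit("proc",m,(.515,.29,.2),.03,.25);print(n,p.round(4),np.degrees(p[2]).round(2),round(c,2))
A=draw("proc",RIM+SL,fit("proc",RIM+SL+BASE,(.515,.29,.2),.03,.25)[0],"v4",(130,45,350,265),2.6)
E
```

```text
rim+sl [0.5104 0.2993 0.2522] 14.45 -27.76
rim [0.5104 0.2993 0.2514] 14.4 -28.66
base [0.5037 0.3029 0.256 ] 14.67 -28.18
all [0.5104 0.2993 0.2515] 14.41 -21.77
```

View pics/v4.png

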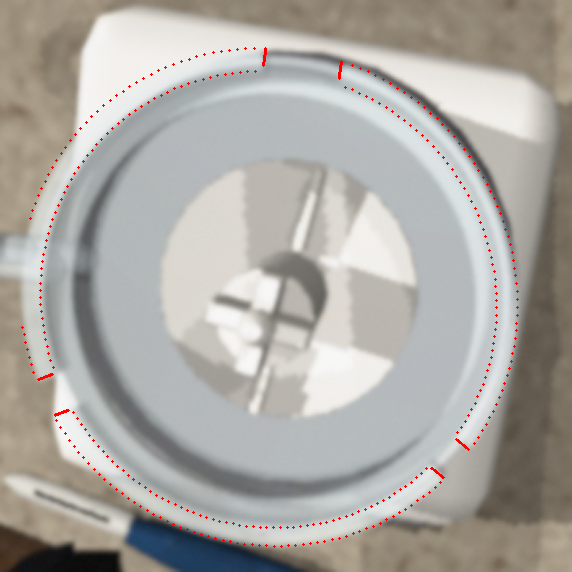

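Call:
play_rows(translation=[[-0.021,0.03,0],[-0.021,0.03,0],[-0.021,0.03,0.012],[-0.021,0.03,0.02],[-0.021,0.03,0.02],[-0.021,0.03,0.01],[-0.021,0.03,0],[0,0,0],[0,0,0],[0,0,0],[0,0,0],[0,0,0]], delta_rot=[[0,0,0],[0,0,0],[0,0,0],[0,0,0],[0,0,0],[0,0,0],[0,0,0],[0,0,6],[0,0,6],[0,0,6],[0,0,0],[0,0,0]], grip=[0.5,0.5,0.5,0.5,0.5,0.5,0.5,0.5,0.5,0.5,0.5,0.5])

```text
clock: 6.2
tool_pos: [0.4526, 0.0035, 0.3008]
eef_rot: [0.999, 0.053, -0.0, 0.0]
contact_force: [-0.5, 0.0, 0.0]
opening: 0.749
finger_force: 0.0
```

```bash
cat >> h.py <<'E'
def delta(target,yaw=None,s=None):
    s=s or r.get_state();T=R.from_quat(s["eef_rot"]);d=T.inv().apply(np.array(target)-s["tool_pos"])
    x=T.as_matrix()[:,0];y0=np.arctan2(x[1],x[0]);print("clock",s["clock"],"tool",s["tool_pos"].round(4),"yaw",np.degrees(y0).round(2),"tilt",T.as_matrix()[:2,2].round(4))
    print("delta tool xyz",d.round(4), "rotz deg", None if yaw is None else np.degrees(y0-yaw).round(2))
E
python3 look.py grid2; python3 - <<'E'
from fit import *
g,c=fit("grid2",G,(.453,0.002,.1),.02,.2);print("grid",g.round(4),np.degrees(g[2]),c)
delta([g[0],g[1],.067],g[2])
E
```

```text
6.2 [0.4526 0.0035 0.3008] [[0.994, 0.106, -0.0], [0.106, -0.994, -0.0], [-0.0, 0.0, -1.0]]
grid [0.4528 0.0021 0.1117] 6.401369750524809 -39.665446881726915
clock 6.25 tool [0.4526 0.0036 0.3008] yaw 6.1 tilt [-0.     -0.0001]
delta tool xyz [0.     0.0015 0.2338] rotz deg -0.3
```

Call:
play_rows(translation=[[0,0.0015,0.05],[0,0,0.05],[0,0,0.05],[0,0,0.04],[0,0,0.02],[0,0,0.015],[0,0,0.008],[0,0,0],[0,0,0],[0,0,0],[0,0,0],[0,0,0],[0,0,0],[0,0,0],[0,0,0]], delta_rot=[[0,0,-0.3],[0,0,0],[0,0,0],[0,0,0],[0,0,0],[0,0,0],[0,0,0],[0,0,0],[0,0,0],[0,0,0],[0,0,0],[0,0,0],[0,0,0],[0,0,0],[0,0,0]], grip=[0.5,0.5,0.5,0.5,0.5,0.5,0.5,0.5,0.5,-0.3,-0.3,-0.3,-0.3,-0.3,-0.3], squeeze=20)

```text
clock: 8.12
tool_pos: [0.461, 0.0023, 0.0737]
eef_rot: [0.998, 0.055, -0.007, -0.0]
contact_force: [-0.3, -0.3, 5.7]
opening: 0.524
finger_force: 20.0
```

```bash
python3 look.py gr; python3 - <<'E'
from h import *
s=r.get_state();print(s["contact_force"],s["moment"],s["q"].round(3),s["joint_torque"].round(2),s["opening"])
E
```

```text
8.125 [0.461  0.0023 0.0737] [[0.994, 0.111, -0.013], [0.111, -0.994, -0.0], [-0.013, -0.001, -1.0]]
[-0.38743782  0.08649851  5.80866296] [-0.00986959  0.08551385 -0.0362904 ] [-0.088  0.936 -0.026  2.18   0.478  0.043 -2.042] [-9.000e-02 -4.541e+01  1.010e+00 -6.600e-01 -1.000e-02 -1.500e-01
 -1.000e-02] 0.5176548760683038
```

View pics/gr.png

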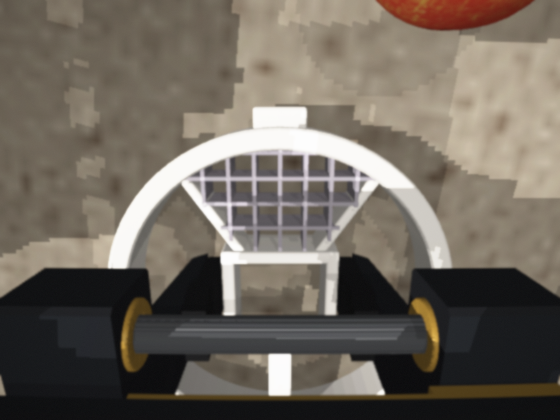

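Call:
play_rows(translation=[[0,0,-0.005],[0,0,-0.015],[0,0,-0.03],[0,0,-0.04],[0,0,-0.04],[0,0,-0.04],[0,0,-0.04],[0,0,-0.02],[0,0,0],[0,0,0]], delta_rot=[[0,0,0],[0,0,0],[0,0,0],[0,0,0],[0,0,0],[0,0,0],[0,0,0],[0,0,0],[0,0,0],[0,0,0]], grip=[-0.3,-0.3,-0.3,-0.3,-0.3,-0.3,-0.3,-0.3,-0.3,-0.3])

```text
clock: 9.43
tool_pos: [0.4633, 0.0021, 0.3024]
eef_rot: [0.998, 0.055, -0.008, -0.0]
contact_force: [0.9, 0.0, -2.2]
opening: 0.521
finger_force: 20.0
```

```bash
python3 look.py gr2; python3 - <<'E'
from fit import *
s=r.get_state();print(s["contact_force"],s["moment"],s["q"].round(3),s["opening"])
# in-hand: fit x,y,yaw with z offset scan
d=np.load("gr2.npz");zt=float(d["tool"][2])
M=[G[1],*G[2:6],*G[8:12]]
M=[G[0],*G[2:6],G[10],G[11]]
for dz in(.066,.070,.074,.078):
    h=zt-dz; m=[(P+[0,0,h],N,q) for P,N,q in M]
    # restrict to front half (not hidden)
    m=[(P[k],N[k],q[k]) for P,N,q in m for k in[P[:,0]>0.005]]
    g,c=fit("gr2",m,(d["tool"][0]-.008,d["tool"][1],.11),.02,.15)
    R0=R.from_quat(d["rot"]);print(dz,g.round(4),np.degrees(g[2]).round(2),round(c,2),"in tool",R0.inv().apply(np.array([g[0],g[1],h])-d["tool"]).round(4))
E
```

```text
9.425 [0.4633 0.0021 0.3024] [[0.994, 0.111, -0.016], [0.111, -0.994, -0.0], [-0.016, -0.001, -1.0]]
[-0.40096445  0.39391364 -2.98186988] [-0.02196103 -0.00672807  0.03115517] [ 0.152  0.507 -0.386  2.019  0.288  0.685 -1.878] 0.5205217415302593
0.066 [0.4542 0.0007 0.1264] 7.24 -24.57 in tool [-0.0081  0.0005  0.0661]
0.07 [0.4561 0.001  0.1209] 6.93 -32.36 in tool [-0.0061  0.0004  0.0701]
0.074 [0.4546 0.001  0.1073] 6.15 -34.91 in tool [-0.0075  0.0003  0.0741]
0.078 [0.4541 0.0017 0.0945] 5.41 -34.46 in tool [-0.0079 -0.0005  0.0781]
```

View pics/gr2.png

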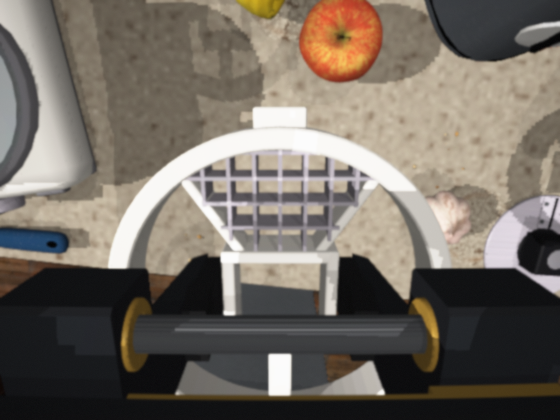

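Call:
play_rows(translation=[[0.005,-0.015,0],[0.011,-0.035,0],[0.012,-0.04,0],[0.012,-0.04,0],[0.012,-0.04,0],[0.012,-0.04,0],[0.012,-0.04,0],[0.008,-0.028,0],[0.0036,-0.0131,0],[0,0,0],[0,0,0],[0,0,0],[0,0,0]], delta_rot=[[0,0,0],[0,0,0],[0,0,0],[0,0,0],[0,0,0],[0,0,0],[0,0,0],[0,0,0],[0,0,0],[0,0,-4],[0,0,-4],[0,0,0],[0,0,0]], grip=[-0.3,-0.3,-0.3,-0.3,-0.3,-0.3,-0.3,-0.3,-0.3,-0.3,-0.3,-0.3,-0.3])

```text
clock: 11.1
tool_pos: [0.5188, 0.301, 0.3024]
eef_rot: [0.992, 0.124, -0.007, -0.001]
contact_force: [-0.0, 0.1, -1.8]
opening: 0.523
finger_force: 20.0
```

```bash
python3 look.py hov; cat > held.py <<'E'
from fit import *
import sys
def held(tag):
    im,cal=load(tag);d=np.load(tag+".npz");R0=R.from_quat(d["rot"]).as_matrix()
    M=[G[0],G[1],*G[2:6],G[10],G[11]];P,N,s=cat(M);k=P[:,0]>.005;k&=~((abs(P[:,1])>.03)&(P[:,0]<.02));P,N,s=P[k],N[k],s[k]
    F=np.diag([1,-1,-1.])
    def cost(v):
        Q=R0@F@R.from_rotvec([v[3],v[4],v[5]]).as_matrix(); o=d["tool"]+R0@v[:3];I=[]
        for e in(-.0012,.0012):
            uv=proj(cal,(P+N*e)@Q.T+o).astype(np.float32);I.append(cv2.remap(im,uv[None,:,0],uv[None,:,1],cv2.INTER_LINEAR)[0])
        return -np.mean(np.clip(I[0]-I[1],-40,40)*s)
    b=[(-.015,0),(-.004,.004),(.066,.08),(-.05,.05),(-.08,.08),(-.05,.05)]
    o=differential_evolution(cost,b,seed=2,popsize=15,maxiter=300,tol=1e-7)
    v=o.x;Q=R0@F@R.from_rotvec(v[3:]).as_matrix();p=d["tool"]+R0@v[:3]
    print(tag,"in tool",v.round(4),round(o.fun,2),"world",p.round(4),"yaw",np.degrees(np.arctan2(Q[1,0],Q[0,0])).round(2),"normal",Q[:,2].round(4))
for t in sys.argv[1:]: held(t)
E
python3 held.py gr2 hov; python3 -c "
from h import *
delta([.518,.3012,.3],np.radians(14.4));print(r.get_state()['contact_force'])"
```

```text
11.1 [0.5188 0.301  0.3024] [[0.969, 0.246, -0.014], [0.246, -0.969, -0.001], [-0.014, -0.003, -1.0]]
gr2 in tool [-0.0087  0.0014  0.0701 -0.0497  0.0799  0.0301] -38.33 world [ 4.537e-01 -2.000e-04  2.325e-01] yaw 7.98 normal [0.0888 0.0597 0.9943]
hov in tool [-0.0057  0.0002  0.0764 -0.0251 -0.08    0.0201] -34.57 world [0.5122 0.2994 0.2261] yaw 15.46 normal [-0.0695  0.0044  0.9976]
clock 11.15 tool [0.5189 0.3011 0.3025] yaw 14.29 tilt [-0.0139 -0.0006]
delta tool xyz [-0.0008 -0.0003  0.0025] rotz deg -0.11
[-0.55403477 -0.41402804 -1.77182789]
```

View pics/hov.png

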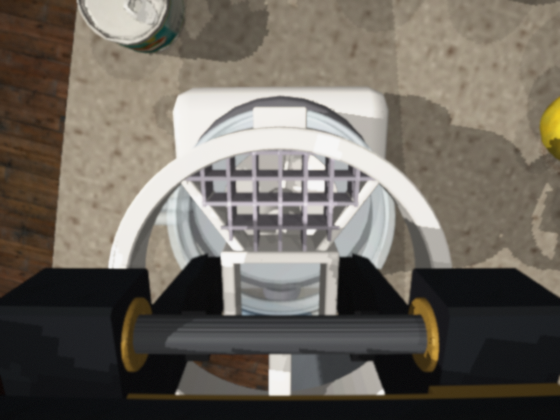

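Call:
play_rows(translation=[[0.0002,0,0.02],[0.0002,0,0.02],[0.0001,0,0.02],[0.0001,0,0.012],[0.0001,0,0.008],[0,0,0],[0,0,0]], delta_rot=[[0,0,0],[0,0,0],[0,0,0],[0,0,0],[0,0,0],[0,0,0],[0,0,0]], grip=[-0.3,-0.3,-0.3,-0.3,-0.3,-0.3,-0.3])

```text
clock: 12.02
tool_pos: [0.5188, 0.3018, 0.2232]
eef_rot: [0.992, 0.125, -0.006, -0.001]
contact_force: [0.3, -1.6, -2.1]
opening: 0.523
finger_force: 20.0
```

```bash
python3 look.py h2; python3 -c "
from h import *
delta([.5184,.3010,.2208],np.radians(14.4));s=r.get_state();print(s['contact_force'],s['q'].round(2))
im=cv2.imread('pics/h2.png');cv2.imwrite('pics/h2c.png',cv2.resize(im[60:300,80:480],(800,480),interpolation=cv2.INTER_CUBIC))"
```

```text
12.025 [0.5188 0.3018 0.2232] [[0.969, 0.248, -0.013], [0.248, -0.969, 0.001], [-0.012, -0.004, -1.0]]
clock 12.075 tool [0.5188 0.3018 0.2233] yaw 14.35 tilt [-0.0126  0.0007]
delta tool xyz [-0.0006  0.0007  0.0025] rotz deg -0.05
[ 0.63224918 -0.54098549 -1.8727567 ] [-0.4   0.78 -0.35  1.7   0.35  0.73 -2.24]
```

View pics/h2c.png

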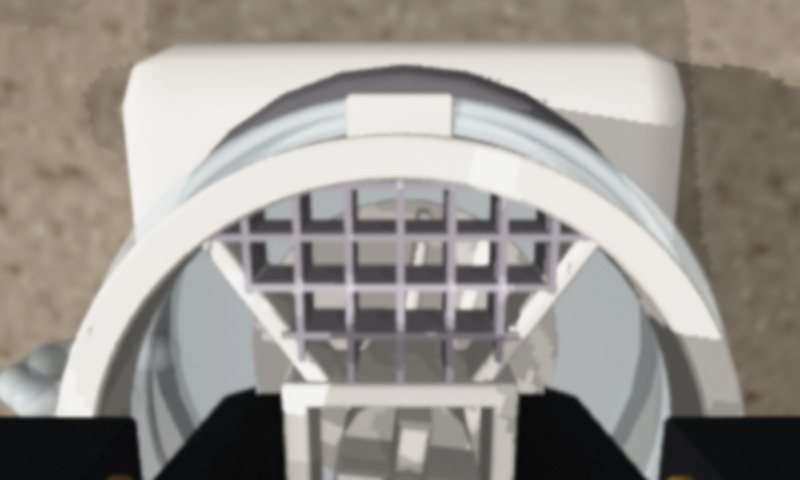

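Call:
play_rows(translation=[[-0.0007,0.0007,0],[0,0,0.002],[0,0,0.002],[0,0,0.002],[0,0,0.002],[0,0,0.001],[0,0,0]], delta_rot=[[0,0,0],[0,0,0],[0,0,0],[0,0,0],[0,0,0],[0,0,0],[0,0,0]], grip=[-0.3,-0.3,-0.3,-0.3,-0.3,-0.3,-0.3])

```text
clock: 12.95
tool_pos: [0.5178, 0.3007, 0.2135]
eef_rot: [0.992, 0.125, -0.007, -0.001]
contact_force: [0.7, -0.8, -2.5]
opening: 0.519
finger_force: 20.0
```

Call:
play_rows(translation=[[0,0,0.002],[0,0,0.002],[0,0,0.002],[0,0,0.001],[0,0,0.001],[0,0,0.0005],[0,0,0]], delta_rot=[[0,0,0],[0,0,0],[0,0,0],[0,0,0],[0,0,0],[0,0,0],[0,0,0]], grip=[-0.3,-0.3,-0.3,-0.3,-0.3,-0.3,-0.3])

```text
clock: 13.82
tool_pos: [0.5178, 0.3007, 0.2051]
eef_rot: [0.992, 0.125, -0.007, -0.001]
contact_force: [1.1, -0.5, -2.5]
opening: 0.516
finger_force: 20.0
```

Call:
play_rows(translation=[[0,0,0.0005],[0,0,0.0005],[0,0,0.0005],[0,0,0]], delta_rot=[[0,0,0],[0,0,0],[0,0,0],[0,0,0]], grip=[-0.3,-0.3,-0.3,-0.3])

```text
clock: 14.32
tool_pos: [0.5177, 0.3007, 0.2038]
eef_rot: [0.992, 0.125, -0.007, -0.001]
contact_force: [-0.8, 0.9, -0.0]
opening: 0.518
finger_force: 20.0
```

Call:
play_rows(translation=[[0,0,0],[0,0,0],[0,0,0],[0,0,0],[0,0,-0.005],[0,0,-0.02],[0,0,-0.03],[0,0,-0.04],[0,0,-0.04],[-0.01,0,-0.03],[-0.02,0,0],[0,0,0],[0,0,0]], delta_rot=[[0,0,0],[0,0,0],[0,0,0],[0,0,0],[0,0,0],[0,0,0],[0,0,0],[0,0,0],[0,0,0],[0,0,0],[0,0,0],[0,0,0],[0,0,0]], grip=[0.5,0.5,0.5,0.5,0.5,0.5,0.5,0.5,0.5,0.5,0.5,0.5,0.5])

```text
clock: 15.95
tool_pos: [0.4915, 0.2932, 0.3689]
eef_rot: [0.992, 0.125, -0.007, -0.001]
contact_force: [-0.2, 0.3, 0.7]
opening: 0.748
finger_force: 0.0
```

```bash
python3 look.py in1; python3 - <<'E'
from fit import *
m=[(P+[0,0,.130],N,q) for P,N,q in G[:10]]
g,c=fit("in1",m,(.5104,.2993,.25),.02,.15);print("grid",g.round(4),np.degrees(g[2]).round(2),c)
p,c=fit("in1",RIM,(.5104,.2993,.25),.02,.15);print("rim",p.round(4),np.degrees(p[2]).round(2),c)
im=draw("in1",[seg((0,0),(.001,0),(0,1),.181,0,2)],g,"tmp",(0,0,560,420),1)
cal=load("in1")[1];u=proj(cal,[g[0],g[1],.171])[0];print(u)
a=cv2.imread("pics/in1.png");x,y=int(u[0]),int(u[1])
A=cv2.resize(a[y-35:y+35,x-45:x+45],(515,400),interpolation=cv2.INTER_CUBIC);B=cv2.resize(a[max(0,y-115):y+115,x-115:x+115],(280,400))
cv2.imwrite("pics/v6.png",np.hstack([A,B]))
E
```

```text
15.95 [0.4915 0.2932 0.3689] [[0.969, 0.248, -0.013], [0.248, -0.969, -0.0], [-0.013, -0.003, -1.0]]
grid [0.5094 0.2991 0.2335] 13.38 -32.93750403569988
rim [0.5086 0.2993 0.2962] 16.97 -27.155195644524092
[278.93322727 175.31450798]
```

View pics/v6.png

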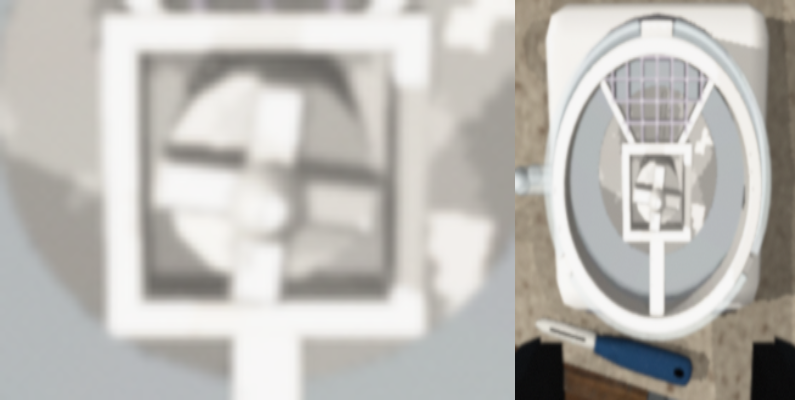

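```bash
cat > cross.py <<'E'
from fit import *
im,cal=load("in1");
for hw,z in((.0025,.171),(.0035,.169)):
    B=[]
    for a in range(4):
        c,s=np.cos(a*np.pi/2),np.sin(a*np.pi/2)
        for k in(1,-1): 
            f=lambda x,y:(c*x-s*y,s*x+c*y); B.append(seg(f(.007,k*hw),f(.014,k*hw),f(0,k),z,1,20))
    for dx in(.004,):
        p,c=fit("in1",B,(.5096,.2992,0.16),dx,.6,.0008);print(hw,p.round(4),np.degrees(p[2]).round(2),round(c,2))
E
python3 cross.py; python3 - <<'E'
from h import *
delta([.4139,-.2955,.30],.0221)
E
```

```text
0.0025 [0.5104 0.2991 0.129 ] 7.39 -28.31
0.0035 [0.5102 0.2993 0.1128] 6.46 -24.36
clock 16.0 tool [0.4916 0.2932 0.3686] yaw 14.33 tilt [-0.0138 -0.0004]
delta tool xyz [-0.22    0.5513  0.0699] rotz deg 13.06
```

Call:
play_rows(translation=[[-0.008,0.02,0],[-0.018,0.045,0],[-0.018,0.045,0.005],[-0.018,0.045,0.005],[-0.018,0.045,0.005],[-0.018,0.045,0.01],[-0.018,0.045,0.01],[-0.018,0.045,0.01],[-0.018,0.045,0.01],[-0.018,0.045,0.01],[-0.018,0.045,0.005],[-0.018,0.045,0],[-0.012,0.03,0],[-0.002,0.006,0],[0,0,0],[0,0,0],[0,0,0],[0,0,0]], delta_rot=[[0,0,0],[0,0,0],[0,0,0],[0,0,0],[0,0,0],[0,0,0],[0,0,0],[0,0,0],[0,0,0],[0,0,0],[0,0,0],[0,0,0],[0,0,0],[0,0.8,0],[0,0,6.5],[0,0,6.5],[0,0,0],[0,0,0]], grip=[0.5,0.5,0.5,0.5,0.5,0.5,0.5,0.5,0.5,0.5,0.5,0.5,0.5,0.5,0.5,0.5,0.5,0.5])

```text
clock: 18.25
tool_pos: [0.4139, -0.2943, 0.3]
eef_rot: [1.0, 0.013, 0.0, -0.002]
contact_force: [0.8, -1.0, 0.2]
opening: 0.75
finger_force: 0.0
```

```bash
python3 look.py disc2; python3 - <<'E'
from fit import *
d,c=fit("disc2",D,(.414,-.2955,.02),.02,.2);print("disc",d.round(4),np.degrees(d[2]),c)
h,c=fit("disc2",D[1:],(.414,-.2955,.02),.01,.2);print("hub",h.round(4),np.degrees(h[2]),c)
delta([d[0],d[1],.076],d[2]);print(r.get_state()["q"].round(3))
E
```

```text
18.25 [ 0.4139 -0.2943  0.3   ] [[1.0, 0.027, -0.0], [0.027, -1.0, 0.004], [0.0, -0.004, -1.0]]
disc [ 0.4138 -0.2958 -0.076 ] -4.354407336989448 -29.567753046209162
hub [ 0.4167 -0.2967  0.0347] 1.9894868615326375 -30.335931768417357
clock 18.3 tool [ 0.4138 -0.2945  0.3001] yaw 1.5 tilt [0.     0.0038]
delta tool xyz [-0.      0.0022  0.2241] rotz deg 5.86
[ 0.748  0.555 -0.343  1.911  0.266  0.722 -1.294]
```

Call:
play_rows(translation=[[0,0.0015,0],[0,0,0.05],[0,0,0.05],[0,0,0.05],[0,0,0.03],[0,0,0.02],[0,0,0.014],[0,0,0.01],[0,0,0],[0,0,0]], delta_rot=[[-0.2,0,0],[0,0,0],[0,0,0],[0,0,0],[0,0,0],[0,0,0],[0,0,0],[0,0,0],[0,0,0],[0,0,0]], grip=[0.5,0.5,0.5,0.5,0.5,0.5,0.5,0.5,0.5,0.5])

```text
clock: 19.55
tool_pos: [0.4138, -0.2968, 0.0767]
eef_rot: [1.0, 0.012, 0.0, 0.0]
contact_force: [0.6, -0.4, -0.1]
opening: 0.749
finger_force: 0.0
```

```bash
python3 - <<'E'
from h import *
delta([.4138,-.2956,.076],.025);s=r.get_state();print(s["q"].round(3),s["contact_force"])
E
```

```text
clock 19.55 tool [ 0.4138 -0.2968  0.0767] yaw 1.35 tilt [ 0.0008 -0.0006]
delta tool xyz [ 0.0001 -0.0012  0.0007] rotz deg -0.08
[ 0.589  0.938 -0.095  2.048  0.457  0.175 -1.465] [ 0.55459501 -0.41731514 -0.05620945]
```

Pose is good; close and lift.

Call:
play_rows(translation=[[0,-0.001,0],[0,0,0],[0,0,0],[0,0,0],[0,0,0],[0,0,0],[0,0,0],[0,0,0]], delta_rot=[[0,0,0],[0,0,0],[0,0,0],[0,0,0],[0,0,0],[0,0,0],[0,0,0],[0,0,0]], grip=[-0.3,-0.3,-0.3,-0.3,-0.3,-0.3,-0.3,-0.3], squeeze=20)

```text
clock: 20.55
tool_pos: [0.4136, -0.2957, 0.0764]
eef_rot: [1.0, 0.012, 0.0, 0.0]
contact_force: [-0.2, 0.6, 5.3]
opening: 0.45
finger_force: 20.0
```

Call:
play_rows(translation=[[0,0,-0.005],[0,0,-0.015],[0,0,-0.03],[0,0,-0.045],[0,0,-0.045],[0,0,-0.045],[0,0,-0.03],[0,0,-0.015],[0,0,0],[0,0,0]], delta_rot=[[0,0,0],[0,0,0],[0,0,0],[0,0,0],[0,0,0],[0,0,0],[0,0,0],[0,0,0],[0,0,0],[0,0,0]], grip=[-0.3,-0.3,-0.3,-0.3,-0.3,-0.3,-0.3,-0.3,-0.3,-0.3])

```text
clock: 21.8
tool_pos: [0.4128, -0.2953, 0.3057]
eef_rot: [1.0, 0.012, -0.001, -0.0]
contact_force: [-0.2, 0.5, -2.0]
opening: 0.458
finger_force: 20.0
```

```bash
python3 look.py dh; python3 - <<'E'
from fit import *
s=r.get_state();print(s["contact_force"],s["opening"]*88)
d=np.load("dh.npz");h=float(d["tool"][2])-.0767
P,N,q=circ(.062,.004+h,1,200);k=P[:,0]>.02
g,c=fit("dh",[(P[k],N[k],q[k])],(d["tool"][0],d["tool"][1],0),.015,.01)
print("disc",g.round(4),c,"tool",d["tool"].round(4));delta([.5103,.2992,.2967],np.radians(7))
E
```

```text
21.8 [ 0.4128 -0.2953  0.3057] [[1.0, 0.024, -0.001], [0.024, -1.0, 0.0], [-0.001, -0.0, -1.0]]
[-0.01231514  0.07612302 -1.83559152] 39.436697742677005
disc [ 0.4116 -0.2935 -0.0094] -22.212763146509097 tool [ 0.4128 -0.2953  0.3057]
clock 21.85 tool [ 0.4128 -0.2953  0.3054] yaw 1.36 tilt [-0.0019  0.0008]
delta tool xyz [ 0.1116 -0.592   0.009 ] rotz deg -5.64
```

Call:
play_rows(translation=[[0.004,-0.02,0],[0.008,-0.042,0],[0.009,-0.048,0],[0.009,-0.048,0],[0.009,-0.048,0],[0.009,-0.048,0],[0.009,-0.048,0],[0.009,-0.048,0],[0.009,-0.048,0],[0.009,-0.048,0],[0.009,-0.048,0],[0.009,-0.048,0],[0.0066,-0.036,0],[0.003,-0.014,0],[0,0,0],[0,0,0],[0,0,0]], delta_rot=[[0,0,0],[0,0,0],[0,0,0],[0,0,0],[0,0,0],[0,0,0],[0,0,0],[0,0,0],[0,0,0],[0,0,0],[0,0,0],[0,0,0],[0,0,0],[0,0,0],[0,0,-5.6],[0,0,0],[0,0,0]], grip=[-0.3,-0.3,-0.3,-0.3,-0.3,-0.3,-0.3,-0.3,-0.3,-0.3,-0.3,-0.3,-0.3,-0.3,-0.3,-0.3,-0.3])

```text
clock: 23.98
tool_pos: [0.5112, 0.2975, 0.3057]
eef_rot: [0.998, 0.059, -0.0, 0.001]
contact_force: [0.9, -0.1, -2.3]
opening: 0.455
finger_force: 20.0
```

```bash
python3 - <<'E'
from h import *
delta([.5103,.2992,.2594],np.radians(7));print(r.get_state()["contact_force"])
E
```

```text
clock 23.975 tool [0.5112 0.2975 0.3057] yaw 6.78 tilt [-0.0007 -0.0015]
delta tool xyz [-0.0006 -0.0019  0.0463] rotz deg -0.22
[ 0.90422329 -0.1430397  -2.29411692]
```

Call:
play_rows(translation=[[-0.0006,-0.002,0.01],[0,0,0.015],[0,0,0.012],[0,0,0.008],[0,0,0],[0,0,0]], delta_rot=[[0,0,0],[0,0,0],[0,0,0],[0,0,0],[0,0,0],[0,0,0]], grip=[-0.3,-0.3,-0.3,-0.3,-0.3,-0.3])

```text
clock: 24.72
tool_pos: [0.5104, 0.301, 0.2613]
eef_rot: [0.998, 0.061, 0.0, -0.0]
contact_force: [1.0, 0.7, -1.5]
opening: 0.452
finger_force: 20.0
```

```bash
python3 - <<'E'
from h import *
delta([.5103,.2992,.2594],np.radians(7));print(r.get_state()["contact_force"])
E
```

```text
clock 24.725 tool [0.5104 0.301  0.2613] yaw 6.95 tilt [0.0005 0.0003]
delta tool xyz [-0.0003  0.0018  0.0019] rotz deg -0.05
[ 0.97754339  0.66935778 -1.54856958]
```

Call:
play_rows(translation=[[-0.0002,0.0017,0],[0,0,0.002],[0,0,0.002],[0,0,0.001],[0,0,0.001],[0,0,0]], delta_rot=[[0,0,0],[0,0,0],[0,0,0],[0,0,0],[0,0,0],[0,0,0]], grip=[-0.3,-0.3,-0.3,-0.3,-0.3,-0.3])

```text
clock: 25.48
tool_pos: [0.5102, 0.2991, 0.2549]
eef_rot: [0.998, 0.061, -0.0, 0.0]
contact_force: [0.5, -0.4, -2.6]
opening: 0.452
finger_force: 20.0
```

```bash
python3 - <<'E'
from h import *
delta([.5103,.2992,.2474],np.radians(7));print(r.get_state()["contact_force"],r.get_state()["moment"])
E
```

```text
clock 25.475 tool [0.5102 0.2991 0.2549] yaw 6.96 tilt [-0.0002 -0.0002]
delta tool xyz [ 0.0001 -0.0001  0.0075] rotz deg -0.04
[ 0.46906167 -0.35341582 -2.60284949] [-0.02153133 -0.01092802  0.00678041]
```

Call:
play_rows(translation=[[0,0,0.002],[0,0,0.002],[0,0,0.0015],[0,0,0.001],[0,0,0.001],[0,0,0.001],[0,0,0]], delta_rot=[[0,0,0],[0,0,0],[0,0,0],[0,0,0],[0,0,0],[0,0,0],[0,0,0]], grip=[-0.3,-0.3,-0.3,-0.3,-0.3,-0.3,-0.3])

```text
clock: 26.35
tool_pos: [0.5102, 0.2991, 0.2465]
eef_rot: [0.998, 0.061, -0.0, 0.0]
contact_force: [-0.1, 0.0, -1.3]
opening: 0.453
finger_force: 20.0
```

```bash
python3 - <<'E'
from h import *
delta([.5103,.2992,.2474],np.radians(7));print(r.get_state()["contact_force"],r.get_state()["moment"])
E
```

```text
clock 26.35 tool [0.5102 0.2991 0.2465] yaw 6.96 tilt [-0.0002 -0.0002]
delta tool xyz [ 0.0001 -0.0001 -0.0009] rotz deg -0.04
[-0.07775089  0.03441845 -1.32018224] [0.02785018 0.03353797 0.03630716]
```

Call:
play_rows(translation=[[0,0,0.001],[0,0,0.001],[0,0,0.001],[0,0,0]], delta_rot=[[0,0,0],[0,0,0],[0,0,0],[0,0,0]], grip=[-0.3,-0.3,-0.3,-0.3])

```text
clock: 26.85
tool_pos: [0.5102, 0.299, 0.2434]
eef_rot: [0.998, 0.061, -0.0, 0.0]
contact_force: [0.3, -0.5, -1.9]
opening: 0.45
finger_force: 20.0
```

Call:
play_rows(translation=[[0,0,0.0015],[0,0,0.0015],[0,0,0.0015],[0,0,0.0015],[0,0,0.0015],[0,0,0.001],[0,0,0.001],[0,0,0]], delta_rot=[[0,0,0],[0,0,0],[0,0,0],[0,0,0],[0,0,0],[0,0,0],[0,0,0],[0,0,0]], grip=[-0.3,-0.3,-0.3,-0.3,-0.3,-0.3,-0.3,-0.3])

```text
clock: 27.85
tool_pos: [0.5102, 0.2991, 0.234]
eef_rot: [0.998, 0.061, -0.0, 0.0]
contact_force: [0.0, -0.7, -1.5]
opening: 0.452
finger_force: 20.0
```

Call:
play_rows(translation=[[0,0,0.001],[0,0,0.001],[0,0,0.0005],[0,0,0]], delta_rot=[[0,0,0],[0,0,0],[0,0,0],[0,0,0]], grip=[-0.3,-0.3,-0.3,-0.3])

```text
clock: 28.35
tool_pos: [0.5102, 0.2991, 0.2315]
eef_rot: [0.998, 0.061, -0.0, 0.0]
contact_force: [0.3, 0.3, -1.7]
opening: 0.45
finger_force: 20.0
```

Call:
play_rows(translation=[[0,0,0.0005],[0,0,0.0005],[0,0,0]], delta_rot=[[0,0,0],[0,0,0],[0,0,0]], grip=[-0.3,-0.3,-0.3])

```text
clock: 28.72
tool_pos: [0.5103, 0.2991, 0.2313]
eef_rot: [0.998, 0.061, 0.0, 0.0]
contact_force: [-1.1, -1.9, 4.2]
opening: 0.455
finger_force: 20.0
```

Seated (4 N upward contact at the expected height). Release and retreat.

Call:
play_rows(translation=[[0,0,-0.0005],[0,0,0],[0,0,0],[0,0,0],[0,0,0],[0,0,-0.005],[0,0,-0.015],[0,0,-0.03],[0,0,-0.04],[0,0,-0.04],[-0.02,0,-0.02],[0,0,0],[0,0,0]], delta_rot=[[0,0,0],[0,0,0],[0,0,0],[0,0,0],[0,0,0],[0,0,0],[0,0,0],[0,0,0],[0,0,0],[0,0,0],[0,0,0],[0,0,0],[0,0,0]], grip=[-0.3,0.5,0.5,0.5,0.5,0.5,0.5,0.5,0.5,0.5,0.5,0.5,0.5])

```text
clock: 30.35
tool_pos: [0.4906, 0.2963, 0.3807]
eef_rot: [0.998, 0.061, -0.0, 0.0]
contact_force: [-1.1, -0.8, -0.1]
opening: 0.75
finger_force: 0.0
```

```bash
python3 look.py fin; python3 - <<'E'
from fit import *
for h in(.155,.171):
    m=[(P+[0,0,h],N,q) for P,N,q in D]
    g,c=fit("fin",m,(.5103,.2992,.12),.015,.3);print("disc z",h,g.round(4),np.degrees(g[2]).round(2),round(c,2))
p,c=fit("fin",RIM,(.5104,.2993,.25),.015,.15);print("rim",p.round(4),round(c,2))
m=[(P+[0,0,.13],N,q) for P,N,q in (G[0],G[10],G[11])]
p,c=fit("fin",m,(.5104,.2993,.25),.015,.15);print("grid",p.round(4),np.degrees(p[2]).round(2),round(c,2))
print(r.get_state()["contact_force"])
E
```

```text
30.35 [0.4906 0.2963 0.3807] [[0.993, 0.121, -0.0], [0.121, -0.993, -0.001], [-0.0, 0.001, -1.0]]
disc z 0.155 [ 0.5166  0.2975 -0.1176] -6.74 -10.82
disc z 0.171 [0.5161 0.3002 0.1443] 8.27 -18.22
rim [0.5088 0.2991 0.2684] -24.7
grid [0.5082 0.2949 0.3042] 17.43 -17.19
[-0.37291019 -0.34529467 -0.79013363]
```

```bash
python3 - <<'E'
from fit import *
for h in(.150,.155,.160,.165,.171,.18):
    o=[]
    for nm,M in(("hub",rect(.020,.033,-1)),("edge",[circ(.062,.004,0,200)])):
        m=[(P+[0,0,h],N,q) for P,N,q in M]
        g,c=fit("fin",m,(.5103,.2992,.12),.004,.2);o+=[nm,g[:2].round(4),np.degrees(g[2]).round(1),round(c,1)]
    print(h,*o)
im=cv2.imread("pics/fin.png");cal=load("fin")[1]
u=proj(cal,[.5103,.2992,.16])[0].astype(int);print(u)
cv2.imwrite("pics/v7.png",cv2.resize(im[max(0,u[1]-110):u[1]+110,u[0]-120:u[0]+120],(720,660))[:600])
E
```

```text
0.15 hub [0.5116 0.3006] 7.6 -28.7 edge [0.5093 0.3002] 12.0 -18.2
0.155 hub [0.5129 0.3003] 7.5 -31.5 edge [0.5108 0.2985] 5.3 -22.1
0.16 hub [0.5138 0.3001] 7.5 -33.8 edge [0.5117 0.2981] 1.5 -19.2
0.165 hub [0.5143 0.2997] 7.8 -35.8 edge [0.5111 0.296 ] 4.0 -18.4
0.171 hub [0.5143 0.2998] 8.1 -36.6 edge [0.5104 0.2962] -2.9 -19.1
0.18 hub [0.5143 0.3007] 3.5 -26.3 edge [0.51   0.2958] 8.1 -23.3
[279 172]
```

```bash
python3 - <<'E'
from fit import *
for h in(-.005,0,.005,.01,.016):
    m=[(P+[0,0,h],N,q) for P,N,q in rect(.020,.033,-1)]
    g,c=fit("disc2",m,(.4138,-.2956,.03),.004,.2);print(h,g.round(4),round(c,1))
E
python3 look.py fin2 slicing_disc dicing_grid
```

```text
-0.005 [ 0.4155 -0.2971  0.0349] -28.6
0 [ 0.4167 -0.2967  0.0347] -30.3
0.005 [ 0.4178 -0.2952  0.0445] -32.3
0.01 [ 0.4178 -0.2952  0.0704] -33.1
0.016 [ 0.4178 -0.2956  0.0696] -33.8
30.4 [0.4907 0.2962 0.3802] [[0.993, 0.121, -0.001], [0.121, -0.993, -0.001], [-0.001, 0.001, -1.0]]
slicing_disc [0.515 0.298 0.159] 0.75 [[281. 167.]]
slicing_disc [0.566 0.299 0.071] 0.69 [[286. 106.]]
dicing_grid [0.528 0.303 0.154] 0.71 [[277. 150.]]
dicing_grid [0.514 0.303 0.159] 0.33 [[275. 167.]]
```

```bash
python3 -c "
from plant import r
print(r.finish_job())"
```

```text
the job is handed in; nothing more can be done
None
```

I set the grid home in the bowl and the disc home on the keys, let go of both, and handed the job in at about 30 s; the hand-in returned no verdict. Seating is judged by touchdown height and force plus camera fits, with contact forces staying around 6 N or less. I viewed 11 pictures, one over the limit of 10.

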